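# Put the wire reels back on the stand in order of size

### The arm

A 6-joint arm with a two-finger parallel gripper is mounted at the origin on the work surface. World frame = base frame: x ahead of the robot, y to its left, z up, the work surface at z = 0. Lengths are in m, angles in degrees, forces in N, time in s.
With the tool pointing down it reaches from about 0.4 to 0.825 m from the base axis. Payload 7 kg.
Tool frame: the origin (TCP) lies midway between the tips of the shut fingers; the grasp point (between the pads) lies r.pinch_z behind it (r.pinch_z is the distance from the TCP to the grasp point, in m); z points along the fingers, y is the line along which they close (so a half turn about z gives the same grasp; the last joint's range is limited). The gripper opens to 88 mm and grips with 3 to 60 N. Pads are 19 mm wide; open, the fingers measure 130 mm over their backs; the gripper's body (78 mm by 193 mm) begins 47 mm behind the grasp point.
Start: joints at [-57.175, 20.546, 0.682, 0, -70.136, -16.507], TCP at [0.19, -0.648, 0.227] pointing down, gripper open.
Joint ranges: [-176.03, 176.03], [-82.01, 121.73], [-58.28, 71.71], [-173.87, 95.51], [-174.79, -0.11], [-173.66, 173.66]. Speed limits (degrees/s): [136.94, 136.94, 172.46, 180, 180, 180].

### API

Orientations are given as [roll, pitch, yaw] about the fixed x, y, z axes, in that order (R = Rz(yaw) Ry(pitch) Rx(roll)).
In Python, from plant import r, optics, job gives the robot as it stands.
- The arm moves only by the shell command python3 -m crank 'ROWS' [FORCE]. ROWS is JSON, a list of rows, each an object with "xyz": the shift along the tool's x, y, z in units of 30 mm (1.0 is 30 mm), a list of three; "delta_rot": the turn, a rotation vector about the tool's x, y, z in degrees, a list of three; "claw": the closure, from 0 (fully open) to 1 (shut). A call has 1 to 20 rows; each row is the pose to reach, as a shift and turn from the pose commanded when the call began, along the tool's axes at that moment; what a row does not reach only later rows make up. A row lasts 1/8 s, in which the tool goes at most 62.5 mm and 10.7 degrees, less where a joint would pass 70% of its speed; a pose out of reach is approached as far as the arm can. A call with a gripper value outside its range is refused whole. The fingers move at their own pace and stop on an object; FORCE is the grip in N (left out, the last holds). Time passes only in rows, so rows that repeat a pose let the fingers close. It gives the time, the measured TCP pose, the force, the opening and the grip force at its end, in the units of the state.
- r.get_state(): the state, without advancing time (a new reading comes with each control period).
- optics.capture(name): name is "scene" or "top" or "wrist"; returns a dict with "img" (480x640x3 uint8, blue, green, red), "fovy" (degrees; the focal length in pixels is half the picture's height over the tangent of half this angle, whatever the lens; pixels are square), "cx", "cy" (the principal point, pixels), "eye" and "rotation" of the camera in the world; the wrist camera has in their place "hand_eye" (4x4, takes a point from camera to tool coordinates, whose origin is the TCP and whose axes are the flange's). Camera axes: x right, y up, looking along -z (the intrinsics and any distortion apply to the point x, -y, -z); pixel columns grow to the right and rows downward; lengths in m; the calibration is good to about 2 mm. The wrist camera is an equidistant fisheye: a pixel r from the principal point sees the ray r / f radians off the axis. A picture is of the moment at which its call begins: read the wrist's pose just before it. There is no depth.
- job.close_job(): hands the job in; it is judged then, once.
The state is a dict: "time_s": time; "joints": joint angles; "qd": joint speeds; "joint_torque": joint torques, N m; "tcp_pos": TCP position; "eef_rot": TCP orientation; "contact_force": force on the tool from outside, world axes, zero at the start; "moment": the same for the moment, N m; "gripper_width": finger opening in m; "gripper_force": force on a finger pad.
Only numpy, scipy, OpenCV 4.12 (cv2) and the standard library are available. Lean on these libraries where they do the work, as an engineer would, in place of code of your own. Each camera call takes 0.05 s, during which the arm holds its last target. There are 200 camera calls.

### The job

Put the four wire reels back on the reel stand, one on each spindle and in order of size: the biggest on the spindle nearest the green cutting mat, the smallest on the one farthest from it. Each reel should sit flat on the board. Take care not to push aside or knock over the jar of pearls standing among them.

Things in the scene. Friction and masses are not known exactly. Their poses are not given: they have to be found in the camera images.
- reel_65: Wire reel, the biggest: white flanges, gold wire. Outer diameter 65 mm, height 40 mm, a 24 mm bore right through it; stands flat on one flange with its axis upright. Both flanges have the same diameter and the wire lies just inside them, so it is gripped across the flanges from above. Rigid, under 350 g. Origin: centre of its underside; z runs up its axis.
- reel_56: Wire reel, second biggest: black flanges, silver wire. Outer diameter 56 mm, height 36 mm, a 24 mm bore right through it; stands flat on one flange with its axis upright. Both flanges have the same diameter and the wire lies just inside them, so it is gripped across the flanges from above. Rigid, under 350 g. Origin: centre of its underside; z runs up its axis.
- reel_47: Wire reel, third: red flanges, copper-coloured wire. Outer diameter 47 mm, height 32 mm, a 24 mm bore right through it; stands flat on one flange with its axis upright. Both flanges have the same diameter and the wire lies just inside them, so it is gripped across the flanges from above. Rigid, under 350 g. Origin: centre of its underside; z runs up its axis.
- reel_38: Wire reel, the smallest: blue flanges, gold wire. Outer diameter 38 mm, height 28 mm, a 24 mm bore right through it; stands flat on one flange with its axis upright. Both flanges have the same diameter and the wire lies just inside them, so it is gripped across the flanges from above. Rigid, under 350 g. Origin: centre of its underside; z runs up its axis.
- spindle_1: Upright dark dowel, 8 mm thick, 52 mm tall, the one at the stand's left (+y) end; one of four in a row 90 mm apart on a fixed beech stand (board 95 x 350 mm, top 18 mm above the bench; row along its middle, crosswise to the robot, turned up to 12 degrees). Origin: its foot, on the board's top; y along the row towards spindle_1, z up. A reel slips over it with 8 mm play and rests on the board.
- spindle_2: Upright dark dowel, 8 mm thick, 52 mm tall, second from the left; one of four in a row 90 mm apart on a fixed beech stand (board 95 x 350 mm, top 18 mm above the bench; row along its middle, crosswise to the robot, turned up to 12 degrees). Origin: its foot, on the board's top; y along the row towards spindle_1, z up. A reel slips over it with 8 mm play and rests on the board.
- spindle_3: Upright dark dowel, 8 mm thick, 52 mm tall, third from the left; one of four in a row 90 mm apart on a fixed beech stand (board 95 x 350 mm, top 18 mm above the bench; row along its middle, crosswise to the robot, turned up to 12 degrees). Origin: its foot, on the board's top; y along the row towards spindle_1, z up. A reel slips over it with 8 mm play and rests on the board.
- spindle_4: Upright dark dowel, 8 mm thick, 52 mm tall, the one at the stand's right (-y) end; one of four in a row 90 mm apart on a fixed beech stand (board 95 x 350 mm, top 18 mm above the bench; row along its middle, crosswise to the robot, turned up to 12 degrees). Origin: its foot, on the board's top; y along the row towards spindle_1, z up. A reel slips over it with 8 mm play and rests on the board.
- mat: Green cutting mat, 150 x 220 x 3 mm, fixed, with a ruler and an orange-handled cutter on it. It lies beyond one end of the reel stand, left or right; a grey bead board of the same size lies beyond the other end. Origin: centre of its underside.
- pearl_jar: Clear jar of pearls with a silver-white lid, 41 mm across, 54 mm tall, standing loose among the reels (as does a flat silver tin, 46 mm across and 19 mm high, not listed). At the start neighbours among reels, jar and tin are at least 90 mm apart, centre to centre. Origin: centre of its underside.
There are look-alikes about, which are no part of the job. Several things have the shape of the reel_65; the one meant has the colours described above.

How it is judged:
By the outcome, as a careful person would: the job done as asked, in the order asked, and still so for the second after the job is handed in, with the robot touching nothing.
It also fails if it takes over 109 s, if anything falls off the work surface, if the arm or the gripper's body presses on something with over 40 N, if the wrist force passes 120 N, or if a joint passes its speed limit or range.

## Working session

There is one attempt and no reset: what is moved stays moved. The work goes in short steps, Python scripts to look and compute and a shell command to move; the robot and the scene stay as the last step left them, time stands still between calls to the robot, and variables do not carry over. Pictures are saved under pics/ and viewed, at most 14 in all, crops included, and the job is handed in when it is done.

```bash
ls; mkdir -p pics; python3 - <<'E'
from plant import r, optics, job
import cv2, numpy as np
s=r.get_state(); print({k:s[k] for k in('time_s','tcp_pos','eef_rot','gripper_width')}, r.pinch_z)
for n in('scene','top'):
    c=optics.capture(n); cv2.imwrite(f'pics/{n}0.png',c['img']); print({k:v for k,v in c.items() if k!='img'})
E
```

```text
pics
{'time_s': 0.0, 'tcp_pos': array([ 0.18947109, -0.64733694,  0.22559489]), 'eef_rot': array([ 1.79902626e+02, -8.11187718e-03, -1.63689479e+02]), 'gripper_width': 0.08750739649786574} 0.0188
{'fovy': 54.3581082125089, 'cx': 320.38824848941186, 'cy': 246.47083255764565, 'eye': array([1.25692378, 0.12998472, 0.59608046]), 'rotation': array([55.50074996, -0.1244018 , 98.21178622])}
{'fovy': 46.92759888587971, 'cx': 312.4650391020519, 'cy': 240.40824550581314, 'eye': array([0.36023965, 0.01000261, 1.19772155]), 'rotation': array([  5.22542839,   0.60220883, -89.21999947])}
```

View pics/top0.png

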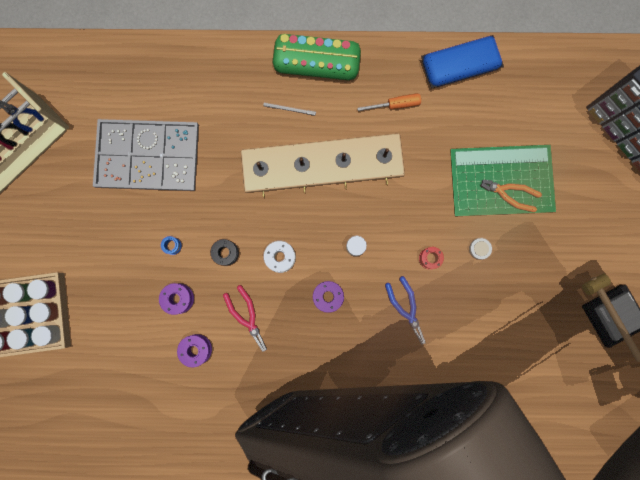

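View pics/scene0.png

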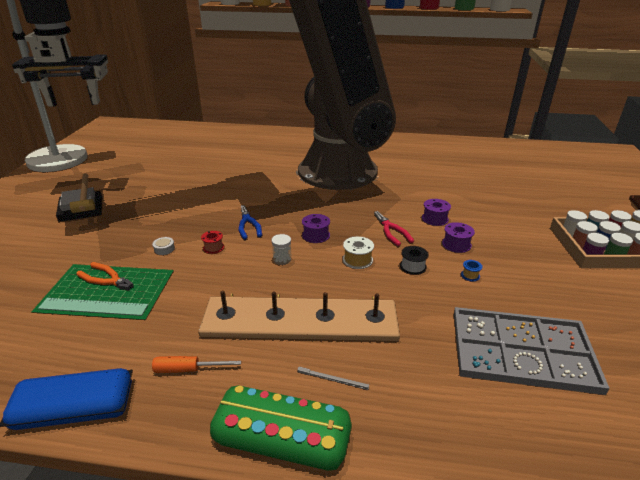

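The top view has its right side along −y. The mat is at the right end, (502,180), beside spindle_4 at (384,155). The reels are blue (171,245), black (224,252), white (279,257) and red (432,258). The jar is at (357,246) and the tin at (481,249). So 65→spindle_4, 56→3, 47→2 and 38→1.

```bash
cat > h.py <<'E'
import cv2, numpy as np
from scipy.spatial.transform import Rotation as Ro
from plant import r, optics, job
def R(e): return Ro.from_euler('xyz',e,degrees=True)
def cast(c,u,v,z):
    f=240/np.tan(np.radians(c['fovy']/2)); x=(u-c['cx'])/f; y=(v-c['cy'])/f
    d=R(c['rotation']).apply([x,-y,-1]); e=np.array(c['eye']); return (e+d*(z-e[2])/d[2])[:2]
def wcast(c,s,u,v,z):
    f=240/np.tan(np.radians(c['fovy']/2)); d=np.array([u-c['cx'],v-c['cy']]); rr=np.hypot(*d)
    a=rr/f; d=d/max(rr,1e-9)*np.sin(a); ray=np.array([d[0],-d[1],-np.cos(a)])
    H=np.array(c['hand_eye']); Q=R(s['eef_rot']); e=Q.apply(H[:3,3])+s['tcp_pos']; w=Q.apply(H[:3,:3]@ray)
    return (e+w*(z-e[2])/w[2])[:2]
def go(x,y,z,yaw=-90):
    "shift in tool units / turn to reach a tool-down pose from the present one"
    s=r.get_state(); Q=R(s['eef_rot']); 
    return np.round(Q.inv().apply(np.array([x,y,z])-s['tcp_pos'])/.03,2), np.round((Q.inv()*R([180,0,yaw])).as_rotvec(degrees=True),1)
def blob(m,u,v):
    "contour of mask nearest pixel"
    cs=[c for c in cv2.findContours(m.astype(np.uint8),cv2.RETR_EXTERNAL,cv2.CHAIN_APPROX_NONE)[0] if cv2.contourArea(c)>30]
    return min(cs,key=lambda c:np.hypot(*(cv2.minEnclosingCircle(c)[0]-np.array([u,v]))))
E
python3 - <<'E'
from h import *
c=optics.capture('top'); im=c['img']; hsv=cv2.cvtColor(im,cv2.COLOR_BGR2HSV); H,S,V=[hsv[...,i].astype(int) for i in range(3)]
M={'65':((S<60)&(V>130),279,257,.04),'jar':((S<60)&(V>130),357,246,.108),'56':((V<75)&(S<150),224,252,.036),'47':(((H<6)|(H>172))&(S>170),432,258,.032),'38':((H>95)&(H<125)&(S>130),171,245,.028)}
for k,(m,u,v,h) in M.items():
    b=cv2.convexHull(blob(m,u,v)); x,y,w,hh=cv2.boundingRect(b); print(k,x,y,w,hh,cast(c,x+w/2-.5,y+hh/2-.5,h/2).round(4))
    print('   size',(cast(c,x+w,y,h/2)-cast(c,x,y+hh,h/2)).round(3))
for u,v in((261,168),(302,163),(343,159),(384,155)):
    b=cv2.convexHull(blob((V<110)&(S<110),u,v)); x,y,w,hh=cv2.boundingRect(b); print('sp',x,y,w,hh,cast(c,x+w/2-.5,y+hh/2-.5,.018).round(4))
b=blob((H>12)&(H<26)&(V>165)&(S<150),322,163); rc=cv2.minAreaRect(b); print(rc)
P=np.array([cast(c,*p,.018) for p in cv2.boxPoints(rc)]); print(P.round(4),P.mean(0),np.linalg.norm(np.diff(P,axis=0),axis=1))
cv2.imwrite('pics/c1.png',cv2.resize(im[120:280,150:510],(800,356),interpolation=cv2.INTER_CUBIC))
E
```

```text
65 263 241 33 32 [0.4324 0.0948]
   size [ 0.069 -0.069]
jar 346 235 21 21 [ 0.4563 -0.067 ]
   size [ 0.044 -0.043]
56 227 243 12 22 [0.4376 0.1947]
   size [ 0.048 -0.024]Traceback (most recent call last):
  File "<stdin>", line 5, in <module>
  File "h.py", line 20, in blob
    return min(cs,key=lambda c:np.hypot(*(cv2.minEnclosingCircle(c)[0]-np.array([u,v]))))
ValueError: min() iterable argument is empty
```

```bash
python3 - <<'E'
from h import *
c=optics.capture('top'); im=c['img']; hsv=cv2.cvtColor(im,cv2.COLOR_BGR2HSV); H,S,V=[hsv[...,i].astype(int) for i in range(3)]
print(hsv[252,208:242].tolist()); print(hsv[258,418:446].tolist()); print(hsv[245,160:183].tolist()); print(hsv[168,248:274].tolist()); print(hsv[125:200:3,320].tolist())
cv2.imwrite('pics/c1.png',cv2.resize(im[120:280,150:510],(800,356),interpolation=cv2.INTER_CUBIC))
E
```

```text
[[15, 122, 171], [15, 123, 162], [12, 87, 106], [0, 9, 82], [120, 3, 83], [150, 6, 86], [130, 9, 89], [150, 3, 90], [150, 3, 92], [120, 3, 76], [75, 18, 29], [144, 80, 16], [14, 106, 41], [14, 134, 110], [14, 122, 163], [14, 122, 169], [14, 121, 168], [14, 124, 169], [14, 122, 169], [14, 123, 168], [14, 116, 162], [11, 34, 104], [30, 4, 63], [150, 5, 96], [135, 5, 99], [120, 3, 99], [150, 3, 100], [0, 0, 96], [105, 8, 62], [90, 5, 54], [8, 43, 47], [15, 124, 84], [14, 134, 120], [14, 126, 164]]
[[12, 127, 154], [2, 141, 156], [2, 152, 111], [2, 142, 133], [0, 121, 194], [0, 122, 198], [0, 124, 199], [0, 129, 196], [2, 134, 190], [9, 128, 180], [14, 125, 172], [15, 122, 171], [14, 124, 171], [14, 124, 169], [14, 124, 158], [14, 123, 155], [13, 126, 150], [9, 133, 117], [8, 135, 104], [7, 133, 111], [4, 139, 143], [2, 136, 178], [2, 138, 192], [2, 142, 192], [3, 143, 189], [4, 142, 182], [13, 124, 169], [14, 120, 168]]
[[174, 35, 140], [109, 143, 186], [107, 154, 195], [108, 152, 180], [109, 183, 95], [108, 195, 68], [110, 171, 64], [4, 52, 83], [14, 121, 162], [14, 119, 173], [15, 121
[... 272 characters left out ...]
99], [22, 21, 132], [105, 9, 117], [110, 7, 117], [120, 4, 115], [100, 7, 112], [170, 10, 77], [6, 64, 40], [3, 94, 30], [11, 85, 33], [15, 12, 42], [110, 11, 69], [120, 7, 112], [120, 4, 116], [110, 6, 118], [165, 4, 117], [18, 49, 146], [21, 61, 201], [21, 61, 205], [21, 62, 206], [21, 61, 206], [21, 61, 205]]
[[14, 123, 168], [15, 124, 165], [14, 124, 166], [15, 123, 166], [14, 121, 173], [15, 119, 173], [19, 70, 205], [19, 68, 206], [19, 67, 205], [19, 66, 205], [20, 66, 205], [20, 66, 205], [21, 63, 205], [20, 62, 205], [21, 61, 205], [21, 60, 204], [21, 59, 206], [21, 59, 206], [22, 57, 205], [21, 60, 203], [14, 126, 111], [15, 124, 160], [15, 125, 163], [15, 126, 160], [14, 124, 165]]
```

View pics/c1.png

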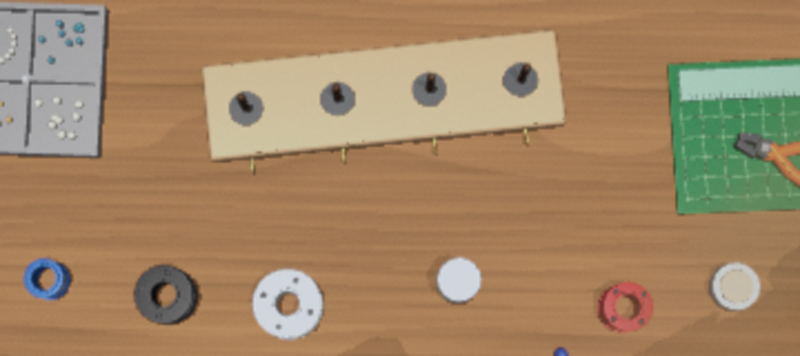

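The crop shows grey washers around each spindle foot, and all the reels, jar and tin are distinct. I'll measure with corrected masks.

```bash
python3 - <<'E'
from h import *
c=optics.capture('top'); im=c['img']; hsv=cv2.cvtColor(im,cv2.COLOR_BGR2HSV); H,S,V=[hsv[...,i].astype(int) for i in range(3)]
M={'65':((S<60)&(V>130),279,257,.04),'jar':((S<60)&(V>130),357,246,.108),'56':((V<112)&(S<50),224,252,.036),'47':(((H<6)|(H>172))&(S>105),432,258,.032),'38':((H>100)&(H<120)&(S>65),171,245,.028)}
for k,(m,u,v,h) in M.items():
    b=cv2.convexHull(blob(m,u,v)); x,y,w,hh=cv2.boundingRect(b); print(k,x,y,w,hh,cast(c,x+w/2-.5,y+hh/2-.5,h/2).round(4),(cast(c,x+w,y,h/2)-cast(c,x,y+hh,h/2)).round(3))
sp=[]
for u,v in((261,168),(302,163),(343,159),(384,155)):
    b=cv2.convexHull(blob((V<160)&(S<110),u,v)); m=cv2.fitEllipse(b); sp.append(cast(c,*m[0],.018)); print('sp',np.round(m[0],1),np.round(m[1],1),sp[-1].round(4))
print(np.linalg.norm(np.diff(sp,axis=0),axis=1))
b=blob((H>17)&(H<26)&(V>190)&(S<90),322,163); rc=cv2.minAreaRect(b)
P=np.array([cast(c,*p,.018) for p in cv2.boxPoints(rc)]); print(P.round(4),P.mean(0),np.mean(sp,0),np.linalg.norm(np.diff(P,axis=0),axis=1))
E
```

```text
65 263 241 33 32 [0.4324 0.0948] [ 0.069 -0.069]
jar 346 235 21 21 [ 0.4563 -0.067 ] [ 0.044 -0.043]
56 211 239 28 26 [0.4417 0.212 ] [ 0.057 -0.059]
47 419 247 25 22 [ 0.4347 -0.2297] [ 0.048 -0.054]
38 161 236 21 19 [0.4545 0.3285] [ 0.042 -0.044]
sp [260.2 168.4] [15.2 15.3] [0.6235 0.1394]
sp [301.6 164. ] [14.7 15.9] [0.6342 0.0496]
sp [342.7 159.9] [14.9 15.7] [ 0.6443 -0.0394]
sp [383.8 155.5] [15.2 15.8] [ 0.655  -0.1284]
[0.09038509 0.08956721 0.08966643]
[[ 0.6632  0.1823]
 [ 0.7034 -0.1611]
 [ 0.6149 -0.17  ]
 [ 0.5749  0.171 ]] [0.63907734 0.00554902] [0.63923256 0.00530825] [0.34570123 0.08898077 0.34335957]
```

```bash
python3 -c "
from h import *
print(go(.435,-.23,.17))"
```

```text
(array([-11.76,  11.06,   1.88]), array([  0. ,   0. , -73.7]))
```

```bash
python3 -m crank '[{"xyz":[-11.76,11.06,0],"delta_rot":[0,0,-73.7],"claw":0},{"xyz":[-11.76,11.06,0],"delta_rot":[0,0,-73.7],"claw":0},{"xyz":[-11.76,11.06,0],"delta_rot":[0,0,-73.7],"claw":0},{"xyz":[-11.76,11.06,0],"delta_rot":[0,0,-73.7],"claw":0},{"xyz":[-11.76,11.06,1.9],"delta_rot":[0,0,-73.7],"claw":0},{"xyz":[-11.76,11.06,1.9],"delta_rot":[0,0,-73.7],"claw":0},{"xyz":[-11.76,11.06,1.9],"delta_rot":[0,0,-73.7],"claw":0},{"xyz":[-11.76,11.06,1.9],"delta_rot":[0,0,-73.7],"claw":0},{"xyz":[-11.76,11.06,1.9],"delta_rot":[0,0,-73.7],"claw":0},{"xyz":[-11.76,11.06,1.9],"delta_rot":[0,0,-73.7],"claw":0},{"xyz":[-11.76,11.06,1.9],"delta_rot":[0,0,-73.7],"claw":0},{"xyz":[-11.76,11.06,1.9],"delta_rot":[0,0,-73.7],"claw":0}]' 25
python3 -c "
from h import *
s=r.get_state(); c=optics.capture('wrist'); print(s['tcp_pos'],s['eef_rot'],c['fovy'],c['cx'],c['cy'],c['hand_eye']); cv2.imwrite('pics/w1.png',c['img']); print(go(.435,-.23,.004))"
```

```text
time_s: 1.75
tcp_pos: [0.4346, -0.2311, 0.1698]
eef_rot: [-180.0, -0.0, -90.1]
contact_force: [0.3, -0.6, -0.0]
gripper_width: 0.0875
gripper_force: 0.0
[ 0.4345905  -0.23113626  0.1697774 ] [-1.79978187e+02 -1.81989660e-03 -9.00862803e+01] 65.70646984690485 321.01989835559533 239.1070517051576 [[ 7.73948266e-04  9.69441031e-01  2.45323233e-01  6.52838718e-02]
 [ 9.99999572e-01 -6.25710816e-04 -6.82194647e-04  1.80288156e-04]
 [-5.07846081e-04  2.45323656e-01 -9.69441100e-01 -1.57730533e-01]
 [ 0.00000000e+00  0.00000000e+00  0.00000000e+00  1.00000000e+00]]
(array([-0.03, -0.01,  5.53]), array([-0. , -0. , -0.1]))
```

View pics/w1.png

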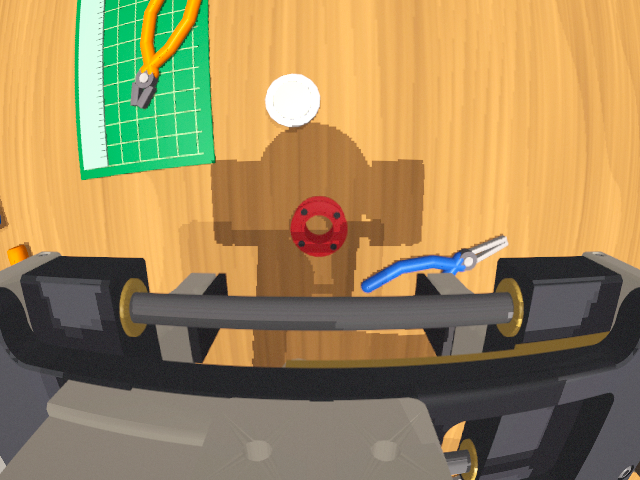

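The wrist view shows the red reel at about (319,226), the tin at (292,100) and the blue pliers to the right, clear of the finger paths.

```bash
cat >> h.py <<'E'
def wlook(kind,h):
    s=r.get_state(); c=optics.capture('wrist'); hsv=cv2.cvtColor(c['img'],cv2.COLOR_BGR2HSV); H,S,V=[hsv[...,i].astype(int) for i in range(3)]
    m={'47':((H<6)|(H>174))&(S>170),'38':(H>100)&(H<120)&(S>120),'56':(V<60)&(S<90),'65':(V>190)&(S<45)}[kind].copy(); m[262:]=False
    b=blob(m,320,225); x,y,w,hh=cv2.boundingRect(b); q=lambda u,v:wcast(c,s,u,v,h/2)
    print(kind,(x,y,w,hh),'centre',q(x+w/2-.5,y+hh/2-.5).round(4),'size',(q(x,y+hh/2)-q(x+w,y+hh/2)).round(3),(q(x+w/2,y)-q(x+w/2,y+hh)).round(3),'tcp',s['tcp_pos'].round(4)); return c
E
python3 -c "
from h import *
wlook('47',.032)"
```

```text
47 (290, 196, 58, 61) centre [ 0.4365 -0.2291] size [ 0.05 -0.  ] [-0.    -0.054] tcp [ 0.4346 -0.231   0.1698]
```

```bash
python3 -m crank '[{"xyz":[-0.05,-0.04,2],"delta_rot":[0,0,0],"claw":0},{"xyz":[-0.05,-0.04,4],"delta_rot":[0,0,0],"claw":0},{"xyz":[-0.05,-0.04,5],"delta_rot":[0,0,0],"claw":0},{"xyz":[-0.05,-0.04,5.5],"delta_rot":[0,0,0],"claw":0},{"xyz":[-0.05,-0.04,5.5],"delta_rot":[0,0,0],"claw":0},{"xyz":[-0.05,-0.04,5.5],"delta_rot":[0,0,0],"claw":1},{"xyz":[-0.05,-0.04,5.5],"delta_rot":[0,0,0],"claw":1},{"xyz":[-0.05,-0.04,5.5],"delta_rot":[0,0,0],"claw":1},{"xyz":[-0.05,-0.04,5.5],"delta_rot":[0,0,0],"claw":1},{"xyz":[-0.05,-0.04,5.5],"delta_rot":[0,0,0],"claw":1},{"xyz":[-0.05,-0.04,5.5],"delta_rot":[0,0,0],"claw":1},{"xyz":[-0.05,-0.04,5.5],"delta_rot":[0,0,0],"claw":1}]' 25
```

```text
time_s: 3.35
tcp_pos: [0.4363, -0.2288, 0.0048]
eef_rot: [-180.0, -0.0, -90.0]
contact_force: [-1.1, 1.1, 5.1]
gripper_width: 0.0458
gripper_force: 25.0
```

```bash
python3 -m crank '[{"xyz":[0,0,-1.5],"delta_rot":[0,0,0],"claw":1},{"xyz":[0,0,-3.3],"delta_rot":[0,0,0],"claw":1},{"xyz":[-2,-1.4,-3.4],"delta_rot":[0,0,0],"claw":1},{"xyz":[-4,-2.8,-3.4],"delta_rot":[0,0,0],"claw":1},{"xyz":[-5.7,-4.1,-3.4],"delta_rot":[0,0,0],"claw":1},{"xyz":[-7.4,-5.4,-3.4],"delta_rot":[0,0,0],"claw":1},{"xyz":[-8.5,-6.2,-3.4],"delta_rot":[0,0,0],"claw":1},{"xyz":[-9.27,-6.6,-3.4],"delta_rot":[0,0,0],"claw":1},{"xyz":[-9.27,-6.6,-3.4],"delta_rot":[0,0,0],"claw":1},{"xyz":[-9.27,-6.6,-3.4],"delta_rot":[0,0,0],"claw":1}]'
python3 -c "
from h import *
s=r.get_state(); c=optics.capture('wrist'); cv2.imwrite('pics/w2.png',c['img']); print(go(.634,.0496,.1))"
```

```text
time_s: 4.6
tcp_pos: [0.6332, 0.0488, 0.106]
eef_rot: [179.9, -0.0, -90.0]
contact_force: [0.8, -0.3, -0.6]
gripper_width: 0.0461
gripper_force: 25.0
(array([-0.04, -0.03,  0.21]), array([ 0.1, -0. , -0. ]))
```

View pics/w2.png

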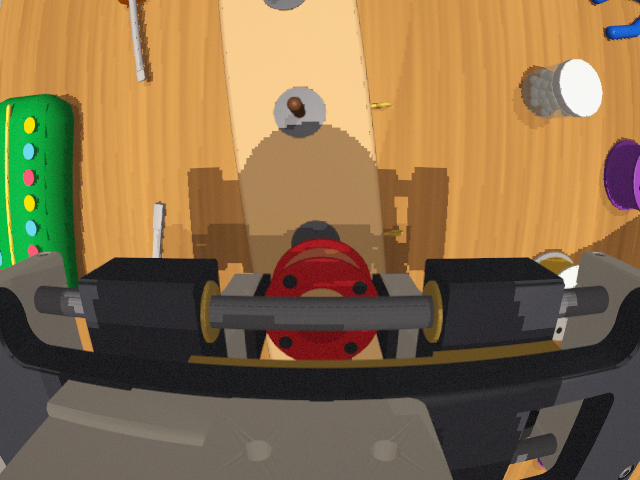

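The reel is held level. Spindle_3's washer is at (300,111) and its tip at (295,104). I'll use them to check the positions from the top view.

```bash
python3 -c "
from h import *
s=r.get_state(); c=optics.capture('wrist'); print(wcast(c,s,300,111,.018),wcast(c,s,295,104,.07))"
```

```text
[ 0.6465024  -0.04079523] [ 0.64625975 -0.03945323]
```

```bash
python3 -m crank '[{"xyz":[-0.02,-0.06,0.5],"delta_rot":[0,0,0],"claw":1},{"xyz":[-0.02,-0.06,1],"delta_rot":[0,0,0],"claw":1},{"xyz":[-0.02,-0.06,1.5],"delta_rot":[0,0,0],"claw":1},{"xyz":[-0.02,-0.06,2],"delta_rot":[0,0,0],"claw":1},{"xyz":[-0.02,-0.06,2.5],"delta_rot":[0,0,0],"claw":1},{"xyz":[-0.02,-0.06,2.75],"delta_rot":[0,0,0],"claw":1},{"xyz":[-0.02,-0.06,2.75],"delta_rot":[0,0,0],"claw":1},{"xyz":[-0.02,-0.06,2.75],"delta_rot":[0,0,0],"claw":1}]'
```

```text
time_s: 5.7
tcp_pos: [0.6362, 0.0501, 0.0242]
eef_rot: [-180.0, 0.0, -90.0]
contact_force: [0.7, 0.2, -1.3]
gripper_width: 0.0455
gripper_force: 25.0
```

```bash
python3 -m crank '[{"xyz":[0,0,0],"delta_rot":[0,0,0],"claw":0},{"xyz":[0,0,0],"delta_rot":[0,0,0],"claw":0},{"xyz":[0,0,0],"delta_rot":[0,0,0],"claw":0},{"xyz":[0,0,0],"delta_rot":[0,0,0],"claw":0},{"xyz":[0,0,-1],"delta_rot":[0,0,0],"claw":0},{"xyz":[0,0,-3],"delta_rot":[0,0,0],"claw":0},{"xyz":[-1,1.5,-4.8],"delta_rot":[0,0,0],"claw":0},{"xyz":[-2.5,3,-4.8],"delta_rot":[0,0,0],"claw":0},{"xyz":[-4,4.7,-4.8],"delta_rot":[0,0,0],"claw":0},{"xyz":[-5.4,6.4,-4.8],"delta_rot":[0,0,0],"claw":0},{"xyz":[-5.4,6.4,-4.8],"delta_rot":[0,0,0],"claw":0},{"xyz":[-5.4,6.4,-4.8],"delta_rot":[0,0,0],"claw":0}]'
python3 -c "
from h import *
c=wlook('56',.036); cv2.imwrite('pics/w3.png',c['img'])
c=optics.capture('top'); cv2.imwrite('pics/t3.png',c['img'])"
```

```text
time_s: 7.2
tcp_pos: [0.443, 0.213, 0.1686]
eef_rot: [-180.0, 0.1, -89.8]
contact_force: [0.2, 0.8, -0.1]
gripper_width: 0.0876
gripper_force: 0.0
56 (288, 189, 68, 71) centre [0.4423 0.2127] size [0.058 0.   ] [ 0.    -0.062] tcp [0.443  0.213  0.1686]
```

View pics/w3.png

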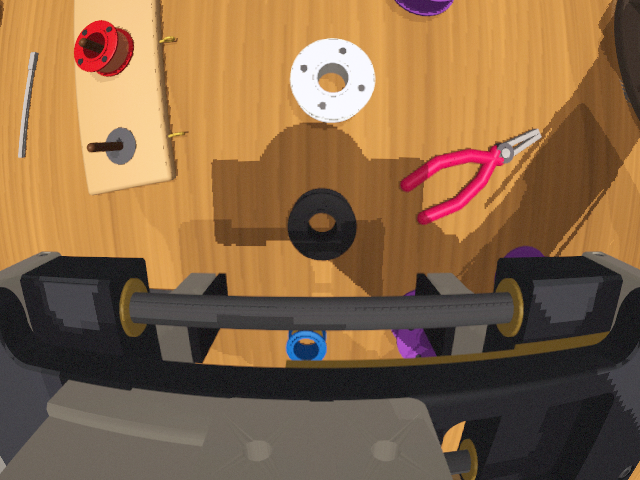

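Red is seated on spindle_2. The black reel is at (322,224), and I'll check the clearance to the pink plier handles at (402,185) and (420,218).

```bash
python3 -c "
from h import *
s=r.get_state(); c=optics.capture('wrist')
for p in ((401,186),(418,218),(415,222)): print(wcast(c,s,*p,.006))"
```

```text
[0.37374971 0.17967321]
[0.35680061 0.20811307]
[0.35940251 0.21180271]
```

```bash
python3 -m crank '[{"xyz":[0.01,0.01,2],"delta_rot":[0,0,0],"claw":0},{"xyz":[0.01,0.01,4],"delta_rot":[0,0,0],"claw":0},{"xyz":[0.01,0.01,5],"delta_rot":[0,0,0],"claw":0},{"xyz":[0.01,0.01,5.45],"delta_rot":[0,0,0],"claw":0},{"xyz":[0.01,0.01,5.45],"delta_rot":[0,0,0],"claw":0},{"xyz":[0.01,0.01,5.45],"delta_rot":[0,0,0],"claw":1},{"xyz":[0.01,0.01,5.45],"delta_rot":[0,0,0],"claw":1},{"xyz":[0.01,0.01,5.45],"delta_rot":[0,0,0],"claw":1},{"xyz":[0.01,0.01,5.45],"delta_rot":[0,0,0],"claw":1},{"xyz":[0.01,0.01,5.45],"delta_rot":[0,0,0],"claw":1},{"xyz":[0.01,0.01,5.45],"delta_rot":[0,0,0],"claw":1}]' 25
python3 -c "
from h import *
print(go(.6455,-.0395,.115))"
```

```text
time_s: 8.72
tcp_pos: [0.4437, 0.2119, 0.0051]
eef_rot: [-180.0, 0.0, -90.0]
contact_force: [-2.9, -0.6, 6.8]
gripper_width: 0.0545
gripper_force: 25.0
(array([ 8.38, -6.72, -3.66]), array([-0.,  0.,  0.]))
```

```bash
python3 -m crank '[{"xyz":[0,0,-1.5],"delta_rot":[0,0,0],"claw":1},{"xyz":[0,0,-3.3],"delta_rot":[0,0,0],"claw":1},{"xyz":[1.6,-1.4,-3.66],"delta_rot":[0,0,0],"claw":1},{"xyz":[3.2,-2.7,-3.66],"delta_rot":[0,0,0],"claw":1},{"xyz":[4.8,-4,-3.66],"delta_rot":[0,0,0],"claw":1},{"xyz":[6.4,-5.2,-3.66],"delta_rot":[0,0,0],"claw":1},{"xyz":[7.6,-6.2,-3.66],"delta_rot":[0,0,0],"claw":1},{"xyz":[8.38,-6.72,-3.66],"delta_rot":[0,0,0],"claw":1},{"xyz":[8.38,-6.72,-3.66],"delta_rot":[0,0,0],"claw":1},{"xyz":[8.38,-6.72,-3.66],"delta_rot":[0,0,0],"claw":1}]'
python3 -c "
from h import *
print(go(.6455,-.0395,.0245))"
```

```text
time_s: 9.98
tcp_pos: [0.6446, -0.0396, 0.1137]
eef_rot: [179.9, 0.0, -90.0]
contact_force: [0.5, -0.2, -1.6]
gripper_width: 0.0547
gripper_force: 25.0
(array([-0.  , -0.04,  2.97]), array([ 0.1,  0. , -0. ]))
```

```bash
python3 -m crank '[{"xyz":[0,-0.03,0.6],"delta_rot":[0,0,0],"claw":1},{"xyz":[0,-0.03,1.2],"delta_rot":[0,0,0],"claw":1},{"xyz":[0,-0.03,1.8],"delta_rot":[0,0,0],"claw":1},{"xyz":[0,-0.03,2.4],"delta_rot":[0,0,0],"claw":1},{"xyz":[0,-0.03,2.8],"delta_rot":[0,0,0],"claw":1},{"xyz":[0,-0.03,2.97],"delta_rot":[0,0,0],"claw":1},{"xyz":[0,-0.03,2.97],"delta_rot":[0,0,0],"claw":1},{"xyz":[0,-0.03,2.97],"delta_rot":[0,0,0],"claw":1}]'
python3 -c "
from h import *
print(go(.4555,.329,.17))"
```

```text
time_s: 10.98
tcp_pos: [0.6466, -0.0396, 0.0259]
eef_rot: [-179.9, 0.0, -90.0]
contact_force: [-0.7, -0.1, -1.3]
gripper_width: 0.0547
gripper_force: 25.0
(array([-12.29,   6.36,  -4.81]), array([-0.1,  0. ,  0. ]))
```

```bash
python3 -m crank '[{"xyz":[0,0,0.05],"delta_rot":[0,0,0],"claw":1},{"xyz":[0,0,0.05],"delta_rot":[0,0,0],"claw":0},{"xyz":[0,0,0.05],"delta_rot":[0,0,0],"claw":0},{"xyz":[0,0,0.05],"delta_rot":[0,0,0],"claw":0},{"xyz":[0,0,0.05],"delta_rot":[0,0,0],"claw":0},{"xyz":[0,0,-1],"delta_rot":[0,0,0],"claw":0},{"xyz":[0,0,-3],"delta_rot":[0,0,0],"claw":0},{"xyz":[-1.5,1,-4.8],"delta_rot":[0,0,0],"claw":0},{"xyz":[-3.3,1.8,-4.8],"delta_rot":[0,0,0],"claw":0},{"xyz":[-5,2.6,-4.8],"delta_rot":[0,0,0],"claw":0},{"xyz":[-6.8,3.5,-4.8],"delta_rot":[0,0,0],"claw":0},{"xyz":[-8.6,4.4,-4.8],"delta_rot":[0,0,0],"claw":0},{"xyz":[-10.4,5.3,-4.8],"delta_rot":[0,0,0],"claw":0},{"xyz":[-12.3,6.35,-4.8],"delta_rot":[0,0,0],"claw":0},{"xyz":[-12.3,6.35,-4.8],"delta_rot":[0,0,0],"claw":0},{"xyz":[-12.3,6.35,-4.8],"delta_rot":[0,0,0],"claw":0},{"xyz":[-12.3,6.35,-4.8],"delta_rot":[0,0,0],"claw":0}]'
python3 -c "
from h import *
c=wlook('38',.028); cv2.imwrite('pics/w4.png',c['img'])
print(go(.4555,.329,.005))"
```

```text
time_s: 13.1
tcp_pos: [0.4559, 0.3283, 0.1692]
eef_rot: [180.0, -0.0, -90.1]
contact_force: [0.0, -0.2, 0.2]
gripper_width: 0.0873
gripper_force: 0.0
38 (298, 200, 45, 49) centre [0.4564 0.3287] size [ 0.039 -0.   ] [-0.    -0.043] tcp [0.4559 0.3283 0.1692]
(array([-0.03,  0.02,  5.48]), array([ 0. , -0. , -0.1]))
```

View pics/w4.png

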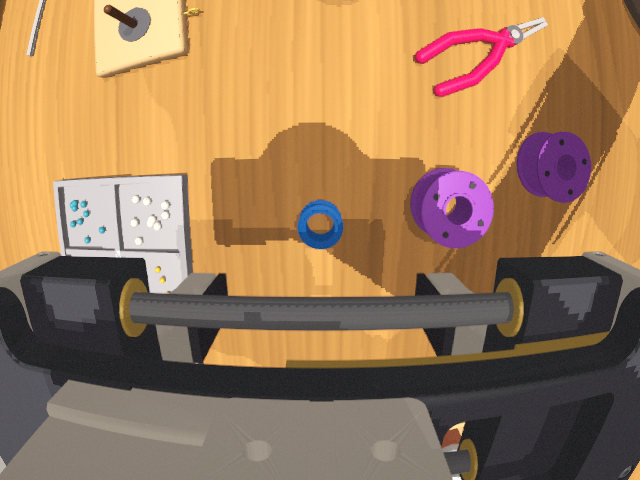

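The blue reel is at (320,224), under the tool. The purple look-alike's near edge is at column 411, so I'll partly close the fingers before going down.

```bash
python3 -m crank '[{"xyz":[-0.02,0,2],"delta_rot":[0,0,0],"claw":0.3},{"xyz":[-0.02,0,3.5],"delta_rot":[0,0,0],"claw":0.3},{"xyz":[-0.02,0,4.3],"delta_rot":[0,0,0],"claw":0.3},{"xyz":[-0.02,0,5],"delta_rot":[0,0,0],"claw":0.3},{"xyz":[-0.02,0,5.48],"delta_rot":[0,0,0],"claw":0.3},{"xyz":[-0.02,0,5.48],"delta_rot":[0,0,0],"claw":0.3},{"xyz":[-0.02,0,5.48],"delta_rot":[0,0,0],"claw":1},{"xyz":[-0.02,0,5.48],"delta_rot":[0,0,0],"claw":1},{"xyz":[-0.02,0,5.48],"delta_rot":[0,0,0],"claw":1},{"xyz":[-0.02,0,5.48],"delta_rot":[0,0,0],"claw":1},{"xyz":[-0.02,0,5.48],"delta_rot":[0,0,0],"claw":1},{"xyz":[-0.02,0,5.48],"delta_rot":[0,0,0],"claw":1}]' 25
python3 -c "
from h import *
print(go(.625,.1394,.115))"
```

```text
time_s: 14.65
tcp_pos: [0.4558, 0.3303, 0.0056]
eef_rot: [-180.0, 0.0, -90.0]
contact_force: [-0.9, -0.1, 6.4]
gripper_width: 0.038
gripper_force: 25.0
(array([ 6.37, -5.64, -3.65]), array([-0.,  0.,  0.]))
```

```bash
python3 -m crank '[{"xyz":[0,0,-1.5],"delta_rot":[0,0,0],"claw":1},{"xyz":[0,0,-3.3],"delta_rot":[0,0,0],"claw":1},{"xyz":[1.3,-1.2,-3.65],"delta_rot":[0,0,0],"claw":1},{"xyz":[2.7,-2.4,-3.65],"delta_rot":[0,0,0],"claw":1},{"xyz":[4.1,-3.6,-3.65],"delta_rot":[0,0,0],"claw":1},{"xyz":[5.5,-4.8,-3.65],"delta_rot":[0,0,0],"claw":1},{"xyz":[6.35,-5.64,-3.65],"delta_rot":[0,0,0],"claw":1},{"xyz":[6.35,-5.64,-3.65],"delta_rot":[0,0,0],"claw":1},{"xyz":[6.35,-5.64,-3.65],"delta_rot":[0,0,0],"claw":1}]'
python3 -c "
from h import *
print(go(.625,.1394,.0245))"
```

```text
time_s: 15.78
tcp_pos: [0.6243, 0.1393, 0.1139]
eef_rot: [179.9, -0.0, -90.0]
contact_force: [0.2, 0.0, -0.4]
gripper_width: 0.0382
gripper_force: 25.0
(array([-0.  , -0.03,  2.98]), array([ 0.1, -0. , -0. ]))
```

```bash
python3 -m crank '[{"xyz":[0,-0.02,0.6],"delta_rot":[0,0,0],"claw":1},{"xyz":[0,-0.02,1.2],"delta_rot":[0,0,0],"claw":1},{"xyz":[0,-0.02,1.8],"delta_rot":[0,0,0],"claw":1},{"xyz":[0,-0.02,2.4],"delta_rot":[0,0,0],"claw":1},{"xyz":[0,-0.02,2.8],"delta_rot":[0,0,0],"claw":1},{"xyz":[0,-0.02,3],"delta_rot":[0,0,0],"claw":1},{"xyz":[0,-0.02,3],"delta_rot":[0,0,0],"claw":1},{"xyz":[0,-0.02,3],"delta_rot":[0,0,0],"claw":1}]'
python3 -c "
from h import *
print(go(.433,.0955,.17))"
```

```text
time_s: 16.77
tcp_pos: [0.6257, 0.1395, 0.0247]
eef_rot: [-180.0, 0.0, -90.0]
contact_force: [-0.6, 0.2, -0.5]
gripper_width: 0.0382
gripper_force: 25.0
(array([ 1.46,  6.42, -4.85]), array([-0.,  0.,  0.]))
```

```bash
python3 -m crank '[{"xyz":[0,0,0],"delta_rot":[0,0,0],"claw":0},{"xyz":[0,0,0],"delta_rot":[0,0,0],"claw":0},{"xyz":[0,0,0],"delta_rot":[0,0,0],"claw":0},{"xyz":[0,0,0],"delta_rot":[0,0,0],"claw":0},{"xyz":[0,0,0],"delta_rot":[0,0,0],"claw":0},{"xyz":[0,0,-1],"delta_rot":[0,0,0],"claw":0},{"xyz":[0,0,-3],"delta_rot":[0,0,0],"claw":0},{"xyz":[0.5,1.5,-4.8],"delta_rot":[0,0,0],"claw":0},{"xyz":[1,3.2,-4.85],"delta_rot":[0,0,0],"claw":0},{"xyz":[1.46,5,-4.85],"delta_rot":[0,0,0],"claw":0},{"xyz":[1.46,6.42,-4.85],"delta_rot":[0,0,0],"claw":0},{"xyz":[1.46,6.42,-4.85],"delta_rot":[0,0,0],"claw":0},{"xyz":[1.46,6.42,-4.85],"delta_rot":[0,0,0],"claw":0}]'
python3 -c "
from h import *
c=wlook('65',.04); cv2.imwrite('pics/w5.png',c['img'])
print(go(.433,.0955,.005))"
```

```text
time_s: 18.4
tcp_pos: [0.4334, 0.096, 0.1705]
eef_rot: [-179.9, 0.0, -89.9]
contact_force: [0.3, 0.8, 0.4]
gripper_width: 0.0876
gripper_force: 0.0
65 (281, 182, 78, 48) centre [0.4345 0.0797] size [0.066 0.   ] [ 0.    -0.041] tcp [0.4334 0.096  0.1705]
(array([0.02, 0.03, 5.51]), array([-0.1,  0. ,  0. ]))
```

View pics/w5.png

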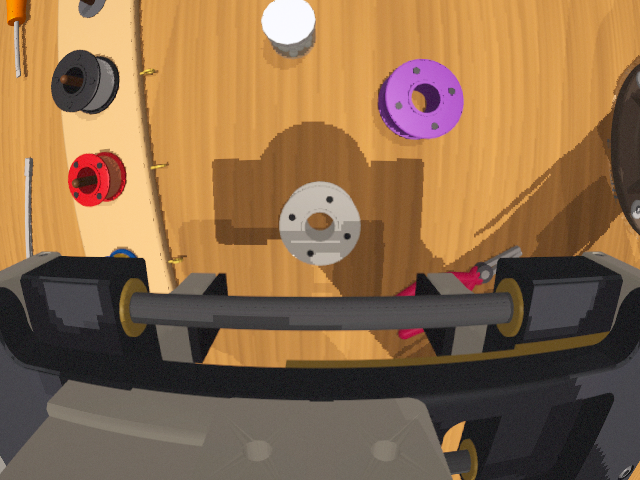

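The white reel is centred at (320,224), under the tool. The mask broke up in the shadow, but the disc edges (279–361, 181–266) put it there. Black and red are seated, and the jar is untouched at (288,25).

```bash
python3 -m crank '[{"xyz":[0.01,-0.01,2],"delta_rot":[0,0,0],"claw":0},{"xyz":[0.01,-0.01,4],"delta_rot":[0,0,0],"claw":0},{"xyz":[0.01,-0.01,5],"delta_rot":[0,0,0],"claw":0},{"xyz":[0.01,-0.01,5.5],"delta_rot":[0,0,0],"claw":0},{"xyz":[0.01,-0.01,5.5],"delta_rot":[0,0,0],"claw":0},{"xyz":[0.01,-0.01,5.5],"delta_rot":[0,0,0],"claw":1},{"xyz":[0.01,-0.01,5.5],"delta_rot":[0,0,0],"claw":1},{"xyz":[0.01,-0.01,5.5],"delta_rot":[0,0,0],"claw":1},{"xyz":[0.01,-0.01,5.5],"delta_rot":[0,0,0],"claw":1},{"xyz":[0.01,-0.01,5.5],"delta_rot":[0,0,0],"claw":1},{"xyz":[0.01,-0.01,5.5],"delta_rot":[0,0,0],"claw":1}]' 30
python3 -c "
from h import *
print(go(.656,-.1285,.12))"
```

```text
time_s: 19.82
tcp_pos: [0.4337, 0.0956, 0.0055]
eef_rot: [-179.9, 0.0, -90.0]
contact_force: [-0.5, 0.6, 7.5]
gripper_width: 0.0653
gripper_force: 30.0
(array([ 7.47, -7.41, -3.81]), array([-0.1,  0. ,  0. ]))
```

```bash
python3 -m crank '[{"xyz":[0,0,-1.5],"delta_rot":[0,0,0],"claw":1},{"xyz":[0,0,-3.3],"delta_rot":[0,0,0],"claw":1},{"xyz":[1.3,-1.3,-3.8],"delta_rot":[0,0,0],"claw":1},{"xyz":[2.6,-2.6,-3.8],"delta_rot":[0,0,0],"claw":1},{"xyz":[3.9,-3.9,-3.8],"delta_rot":[0,0,0],"claw":1},{"xyz":[5.2,-5.2,-3.8],"delta_rot":[0,0,0],"claw":1},{"xyz":[6.5,-6.5,-3.8],"delta_rot":[0,0,0],"claw":1},{"xyz":[7.47,-7.4,-3.8],"delta_rot":[0,0,0],"claw":1},{"xyz":[7.47,-7.4,-3.8],"delta_rot":[0,0,0],"claw":1},{"xyz":[7.47,-7.4,-3.8],"delta_rot":[0,0,0],"claw":1}]'
python3 -c "
from h import *
print(go(.656,-.1285,.0245))"
```

```text
time_s: 21.08
tcp_pos: [0.6541, -0.1287, 0.1179]
eef_rot: [179.9, 0.0, -90.0]
contact_force: [0.1, 0.1, -2.3]
gripper_width: 0.0652
gripper_force: 30.0
(array([-0.01, -0.07,  3.11]), array([ 0.1,  0. , -0. ]))
```

```bash
python3 -m crank '[{"xyz":[0,-0.05,0.6],"delta_rot":[0,0,0],"claw":1},{"xyz":[0,-0.05,1.2],"delta_rot":[0,0,0],"claw":1},{"xyz":[0,-0.05,1.8],"delta_rot":[0,0,0],"claw":1},{"xyz":[0,-0.05,2.4],"delta_rot":[0,0,0],"claw":1},{"xyz":[0,-0.05,2.9],"delta_rot":[0,0,0],"claw":1},{"xyz":[0,-0.05,3.13],"delta_rot":[0,0,0],"claw":1},{"xyz":[0,-0.05,3.13],"delta_rot":[0,0,0],"claw":1},{"xyz":[0,-0.05,3.13],"delta_rot":[0,0,0],"claw":1}]'
```

```text
time_s: 22.08
tcp_pos: [0.6571, -0.1288, 0.0253]
eef_rot: [-179.9, 0.0, -90.0]
contact_force: [0.4, 0.0, -1.7]
gripper_width: 0.065
gripper_force: 30.0
```

Next I'll release, lift and back off to clear the view.

```bash
python3 -m crank '[{"xyz":[0,0,0.03],"delta_rot":[0,0,0],"claw":1},{"xyz":[0,0,0.03],"delta_rot":[0,0,0],"claw":0},{"xyz":[0,0,0.03],"delta_rot":[0,0,0],"claw":0},{"xyz":[0,0,0.03],"delta_rot":[0,0,0],"claw":0},{"xyz":[0,0,0.03],"delta_rot":[0,0,0],"claw":0},{"xyz":[0,0,-1],"delta_rot":[0,0,0],"claw":0},{"xyz":[0,0,-3],"delta_rot":[0,0,0],"claw":0},{"xyz":[0,0,-5],"delta_rot":[0,0,0],"claw":0},{"xyz":[2,3,-6],"delta_rot":[0,0,0],"claw":0},{"xyz":[4,5,-6],"delta_rot":[0,0,0],"claw":0},{"xyz":[6,6,-6],"delta_rot":[0,0,0],"claw":0},{"xyz":[8,7,-6],"delta_rot":[0,0,0],"claw":0},{"xyz":[8,7,-6],"delta_rot":[0,0,0],"claw":0},{"xyz":[8,7,-6],"delta_rot":[0,0,0],"claw":0}]'
python3 -c "
from h import *
a=optics.capture('top')['img'][100:310,140:560]; b=optics.capture('scene')['img'][180:400,100:520]
cv2.imwrite('pics/f.png',cv2.resize(np.vstack([a,b[:,:420]]),None,fx=1.39,fy=1.39,interpolation=cv2.INTER_CUBIC))"
```

```text
time_s: 23.82
tcp_pos: [0.4446, -0.3713, 0.2053]
eef_rot: [-180.0, -0.0, -90.2]
contact_force: [1.2, 0.4, -0.6]
gripper_width: 0.0879
gripper_force: 0.0
```

View pics/f.png

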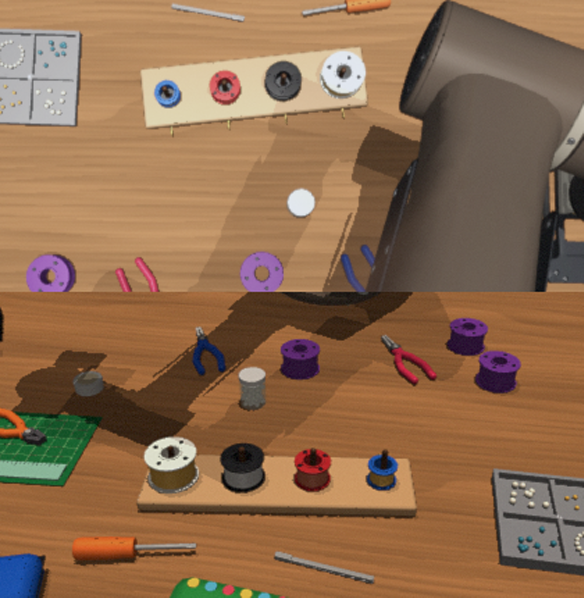

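All four reels sit flat on their spindles, white nearest the mat and blue farthest from it. The jar is standing where it was, and the gripper is clear.

```bash
python3 -c "
from plant import job
print(job.close_job())"
```

```text
the job is handed in; nothing more can be done
None
```

The four reels are on their spindles in order of size, biggest (white) nearest the mat and all flat on the board; the jar was not disturbed, and the job was handed in at about 24 s.

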